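# Raise the lane barrier and push the flask through

## Robot

A 7-joint arm with a two-finger parallel gripper is mounted at the origin on a cart in front of the work surface, level with it; the furniture and walls round the work are solid. World frame = base frame: x ahead of the robot, y to its left, z up, the work surface at z = 0. Lengths are in mm, angles in rad, forces in N, time in s.
With the tool pointing down it reaches from about 400 to 875 mm from the base axis. Payload 4.4 kg.
Tool frame: the origin (TCP) lies on the centre line of the jaws, within the pads' length; the fingertips stand 25 mm ahead of it and the grasp point (between the pads) lies 6 mm ahead of it (ctrl.finger_overhang is the distance from the TCP to the fingertips, in mm); z points along the fingers, y is the line along which they close (so a half turn about z gives the same grasp; the last joint's range is limited). The gripper opens to 85 mm and grips with 20 to 120 N. Pads are 22 mm wide; open, the fingers measure 114 mm over their backs; the gripper's body (76 mm by 85 mm) begins 54 mm behind the grasp point. The pads swing forward as they close: fully open they stand 13 mm farther back than shut.
Start: joints at [1.197, 0.628, 0.038, 1.517, -0.027, 0.996, -0.02], TCP at [196.953, -619.457, 256.313] pointing down, gripper open.
Joint ranges: [-3.06, 3.06], [-0.37, 2.12], [-1.25, 1.32], [0.18, 2.47], [-1.1, 4.24], [0.23, 1.98], [-2.94, 2.94]. Speed limits (rad/s): [2.57, 2.57, 3.14, 3.14, 3.14, 3.14, 3.14].

## Interface

Orientations are given as [roll, pitch, yaw] about the fixed x, y, z axes, in that order (R = Rz(yaw) Ry(pitch) Rx(roll)).
In Python, from cell import ctrl gives the robot as it stands. The module is installed in compiled form; this text tells all that it offers.
- The arm moves only by the tool play_rows, never from a script. Its argument "targets" is a list of rows, each a list of 5 numbers: the closure, from 0 (fully open) to 1 (shut), then the shift along the tool's x, y, z in cm, then the turn about the tool's z in degrees. In form: [[gripper, dx, dy, dz, spin], ...]. A call has 1 to 10 rows; each row is the pose to reach, as a shift and turn from the pose commanded when the call began, along the tool's axes at that moment; what a row does not reach only later rows make up. A row lasts 1/10 s, in which the tool goes at most 50 mm and 8.59 degrees, less where a joint would pass 70% of its speed; a pose out of reach is approached as far as the arm can. A call with a gripper value outside its range is refused whole. The fingers move at their own pace and stop on an object; the grip force is fixed at half the most. Time passes only in rows, so rows that repeat a pose let the fingers close. It gives the time, the measured TCP pose, the force, the opening and the grip force at its end, in the units of the state.
- ctrl.read_state(): the state, without advancing time (a new reading comes with each control period).
- ctrl.get_image(name): name is "side" or "top"; returns (picture, depth): 480x640x3 uint8, red, green, blue; 480x640 float32, mm along the optical axis (not along the pixel's ray), 0 where there is no reading.
- ctrl.calibration(name): a dict with "vfov" (degrees; the focal length in pixels is half the picture's height over the tangent of half this angle, whatever the lens; pixels are square), "cx", "cy" (the principal point, pixels), "extrinsics" (4x4, takes a point from camera to world coordinates). Camera axes: x right, y down, z forward; pixel columns grow to the right and rows downward; lengths in mm; the calibration is good to about 2 mm. A picture is of the moment at which its call begins. calibration takes no time and is no camera call.
- ctrl.finish_job(): hands the job in; it is judged then, once.
Trained networks look in the newest picture that a camera, given by its name, has taken for a name from the list of things; names that differ only in an ending like _2 or _b are one class to them, and where a whole thing is asked for, a point or a joint stands for the part that bears it (a point fixed in the world has none). Each returns a list of dicts, best first, with "confidence" (0 to 1); they miss things now and then, are a little off and sometimes report something else, mostly with a low value. They report only what shows in the picture. A call takes as long as a camera call. They do not tell look-alikes from the thing itself.
- ctrl.search_frame(camera, name): "bbox" ([left, top, right, bottom] in pixels, round what is visible of it).
- ctrl.trace(camera, name): "pixels" (480x640 bool, what is visible of it) and "bbox" ([left, top, right, bottom] in pixels, round what is visible of it).
The state is a dict: "clock": time; "qpos": joint angles; "qd": joint speeds; "tau": joint torques, N m; "eef_pos": TCP position; "tool_rot": TCP orientation; "force": force on the tool from outside, world axes, zero at the start; "torque": the same for the moment, N m; "width": finger opening in mm; "gripper_force": force on a finger pad.
Only numpy, scipy, OpenCV 4.12 (cv2) and the standard library are available. Lean on these libraries where they do the work, as an engineer would, in place of code of your own. Each camera call takes 0.05 s, during which the arm holds its last target. There are 200 camera calls.

## Task

Push the counterweighted barrier arm up past its balance point so that it stays raised by itself. Then push the conical flask along its guide lane, under the raised barrier, until it stands upright against the stop at the far end. Only push with the fingers: nothing is to be picked up or knocked over, the flask stays standing in its lane, and the jars round about are left where they stand.

Things in the scene. Friction and masses are not known exactly. Their poses are not given: they have to be found in the camera images.
- lane: Fixed guide lane. Origin at the centre of its underside, on the table; +x is the direction of travel (away from the robot), +y points to the hinge post, z up. Floor 230 x 96 mm, its top at z = 6 mm. White guide rails along x, inner faces at y = -35 and +35 mm, 8 mm thick, tops at z = 23 mm. The near end is open. The barrier crosses it at x = 0; cross foot there 56 mm in x, y = -85 to +140 mm.
- end_stop (a point): Middle of the upper near edge of the white end stop across the far end of the lane: lane x = 105 mm, y = 0, z = 31 mm. The stop is 10 mm thick.
- rest_post (a point): Top of the slim post on which the lowered barrier arm lies: lane x = 0, y = -66 mm, z = 78 mm; 14 mm wide in y, 26 mm in x.
- boom_hinge (a point): Hinge axis of the barrier arm, parallel to the lane's x: lane x = 0, y = 105 mm, z = 85 mm. It is held by a fixed post of two cheeks, 34 mm in y, 46 mm in x over the pin heads, 97 mm high.
- boom_push (a point): Point on the centre line of the barrier arm near its free end, 222 mm from the hinge; it moves with the arm. Arm down: lane x = 0, y = -117 mm, z = 85 mm, outside the rails with only the table beneath. The arm is a round steel tube 14 mm in diameter (rubber end cap 17 mm) that ends 250 mm from the hinge. Some 0.5 to 0.8 N upward here starts it moving.
- boom (a joint): Barrier angle, rad: 0 = level across the lane, grows as the free end goes up, 1.6 = upright against its open stop, clear of the lane. A dark counterweight (38 mm disc, 30 mm wide) stands 49 mm above the hinge. Let go below the balance point (about 0.8) the arm falls shut; above it, it swings open by itself and stays. A damper slows it: let it swing for 1 to 3 s.
- flask: Empty conical glass flask, 50 to 90 g, 64 mm across the base, neck about 22 mm, 106 mm high (for contact a plain cone from base to rim). Origin at the centre of its underside, z up. Starts on the lane floor between the rails at lane x = -72 to -58 mm; against the end stop its origin is at lane x = 73 mm. The lowered barrier blocks its neck.
- cream_jar: Bystander: low white jar, 51 mm across, 27 mm high, standing on the table well to the left of the lane. Origin at the centre of its underside.
- powder_jar: Bystander: upright spice jar with dark cap, 44 mm across, 105 mm high, standing on the table to the left of the hinge post. Origin at the centre of its underside.
- pot_lotion: Bystander: low white pot with a tan lid, 65 mm across, 29 mm high, standing on the table to the right of the far end of the lane. Origin at the centre of its underside.
Mind the look-alikes: they are no part of the job. What is shaped like the flask but pink or yellow is not meant.

How it is judged (in metres and radians):
On the way:
1. the barrier arm stands raised by itself, no longer touched by the fingers, while the flask is still before it (value of joint boom above 1.45 rad and contact force between lane and the fingers below 0.05 N and x of flask in the frame of lane below -0.02 m), for 0.2 s.
At the end, for the whole second after the job is handed in: The barrier arm stands raised (over 1.45 rad) and the flask stands upright at rest on the lane floor, between the rails, within 8 mm of the end stop (value of joint boom above 1.45 rad and x of flask in the frame of lane between 0.065 and 0.082 m and y of flask in the frame of lane between -0.015 and 0.015 m and angle between flask's own z axis and vertical below 0.1 rad and height (world z) of flask below 0.012 m and linear speed of flask below 0.02 m/s); the robot touches nothing.
It fails at once if the flask is lifted off the lane floor (height (world z) of flask above 0.022 m).
It fails at once if the flask is tipped over (angle between flask's own z axis and vertical above 0.4 rad).
It fails at once if the flask goes past the barrier before the arm is raised (x of flask in the frame of lane above 0.01 m and value of joint boom below 1.2 rad).
It fails at once if a bystander is disturbed (distance of any of cream_jar, powder_jar, pot_lotion from where it was at the start of the episode above 0.02 m).
It also fails if it takes over 56 s, if anything falls off the work surface, if the arm or the gripper's body presses on something with over 40 N, if the wrist force passes 120 N, or if a joint passes its speed limit or range.

## Working session

There is one attempt and no reset: what is moved stays moved. The work goes in short steps, Python scripts to look and compute and a tool call to move; the robot and the scene stay as the last step left them, time stands still between calls to the robot, and variables do not carry over. Pictures are saved under pics/ and viewed, at most 11 in all, crops included, and the job is handed in when it is done.

Besides the shell and the picture viewer there is one more tool, called after "Emit:" by a JSON object that holds its "fn" and its "kwargs", one argument or row to a line. play_rows: Moves the arm, as the interface text tells. Its arguments: {"type":"object","properties":{"targets":{"type":"array"}},"required":["targets"]}

```bash
mkdir -p pics
cat > h.py <<'E'
from cell import ctrl
import numpy as np, cv2
def cam(n):
    c=ctrl.calibration(n); f=240/np.tan(np.radians(c["vfov"])/2); return f,c["cx"],c["cy"],np.array(c["extrinsics"])
def px2w(n,u,v,d):
    f,cx,cy,E=cam(n); u,v,d=map(np.asarray,(u,v,d)); P=np.stack([(u-cx)/f*d,(v-cy)/f*d,d,np.ones_like(d)],-1); return (P@E.T)[...,:3]
def w2px(n,p):
    f,cx,cy,E=cam(n); q=np.linalg.inv(E)@np.append(p,1); return cx+f*q[0]/q[2],cy+f*q[1]/q[2]
def ray_z(n,u,v,z):
    f,cx,cy,E=cam(n); d=E[:3,:3]@np.array([(u-cx)/f,(v-cy)/f,1]); o=E[:3,3]; return o+d*(z-o[2])/d[2]
E
python3 - <<'E'
from h import *
for n in ("top","side"):
    im,d=ctrl.get_image(n); cv2.imwrite(f"pics/{n}0.png",im[...,::-1]); np.save(f"{n}0.npy",d)
    print(n,cam(n)[3].round(2).tolist())
    for k in ("flask","lane","boom","cream_jar","powder_jar","pot_lotion"):
        for r in ctrl.trace(n,k)[:3]:
            m=r["pixels"]&(d>0); P=px2w(n,*np.nonzero(m)[::-1],d[m])
            print(n,k,round(r["confidence"],2),np.round(r["bbox"]),np.median(P,0).round() if m.any() else None,np.percentile(P[:,2],[5,95]).round() if m.any() else "")
print(ctrl.read_state())
E
```

```text
top [[-0.01, -0.99, 0.11, 454.81], [-1.0, 0.01, -0.0, -194.44], [-0.0, -0.11, -0.99, 1286.53], [0.0, 0.0, 0.0, 1.0]]
top flask 0.88 [327. 292. 357. 322.] [ 453. -244.   40.] [  8. 111.]
top flask 0.87 [353. 162. 379. 196.] [ 727. -302.   40.] [  4. 104.]
top flask 0.81 [226. 291. 253. 325.] [453. -28.  37.] [  3. 105.]
top lane 0.83 [288. 227. 420. 338.] [ 522. -265.    8.] [  2. 139.]
top lane 0.42 [234. 254. 258. 275.] [544. -41. 104.] [ 21. 109.]
top cream_jar 0.63 [171. 254. 198. 278.] [545.  97.  26.] [19. 31.]
top powder_jar 0.81 [231. 252. 259. 276.] [545. -42. 104.] [ 28. 109.]
top pot_lotion 0.93 [404. 242. 433. 270.] [ 561. -411.   29.] [16. 33.]
top pot_lotion 0.62 [328. 291. 358. 320.] [ 453. -244.   39.] [  8. 111.]
top pot_lotion 0.42 [288. 253. 420. 304.] [ 513. -252.   91.] [  9. 152.]
side [[-0.97, -0.12, 0.19, 376.62], [-0.22, 0.52, -0.82, 761.42], [-0.0, -0.84, -0.54, 684.39], [0.0, 0.0, 0.0, 1.0]]
side flask 0.98 [293. 188. 313. 228.] [ 664. -387.   43.] [  9. 102.]
side flask 0.73 [347. 285. 380. 335.] [450.  -8.  43.] [  4. 102.]
side flask 0.72 [360. 220. 388. 
[... 521 characters left out ...]
9.] [11. 32.]
{'clock': 0.7, 'qpos': array([ 1.19718072,  0.62836897,  0.03849595,  1.51738095, -0.02698094,
        0.9963007 , -0.0199898 ]), 'qd': array([-0.00087863,  0.00108475,  0.00075606, -0.00256491,  0.00162814,
        0.00085975, -0.00067837]), 'tau': array([ 2.15329333e-04, -5.63112760e+01,  1.22521173e+00, -1.93745202e+01,
        1.08704509e-02,  1.48002517e-03, -2.40464075e-06]), 'eef_pos': array([ 196.96616737, -619.46586143,  256.33958953]), 'tool_rot': array([ 3.14153299e+00, -2.55982531e-05,  3.07814872e-01]), 'force': array([ 0.23121121,  0.18597194, -0.51261058]), 'torque': array([ 0.05348711,  0.05173598, -0.02577085]), 'gripper_force': 0.0, 'width': 85.52214194733251}
```

View pics/top0.png

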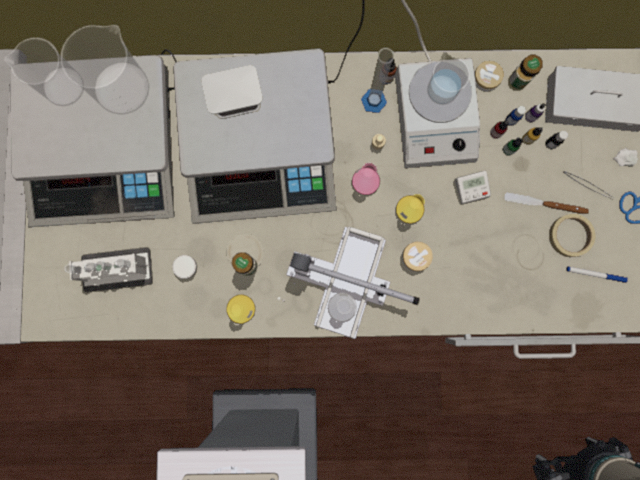

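View pics/side0.png

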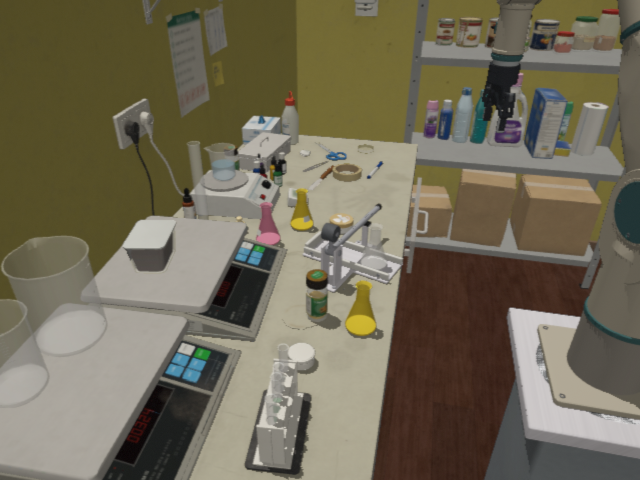

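The top view shows the clear flask at about (342,306) in the lane. The lane runs from (335,332) to (365,232), and the barrier from its hinge at (303,263) to its tip at (417,300). The pink and yellow flasks are look-alikes. The side view agrees.

Run:
```python
from h import *
im=cv2.imread("pics/top0.png"); d=np.load("top0.npy")
v,u=np.mgrid[222:342,280:425]; P=px2w("top",u,v,d[222:342,280:425]).reshape(-1,3); c=im[222:342,280:425].reshape(-1,3)
# boom tube: heights 78..100, right part beyond lane
s=(P[:,2]>78)&(P[:,2]<100)&(P[:,1]<-275)&(P[:,1]>-420)
B=P[s]; l=cv2.fitLine(B[:,:2].astype(np.float32),cv2.DIST_HUBER,0,.01,.01).ravel()
ax=l[:2]*np.sign(l[1]); print(s.sum(),ax,l[2:],B[:,1].min(),B[:,1].max(),np.median(B[:,2])); 
yh=ax; xh=np.array([yh[1],-yh[0]]); yaw=np.arctan2(xh[1],xh[0]); print("yaw",yaw)
tip=B[np.argsort(B[:,:2]@yh)[:5]].mean(0); print("tip",tip, "hinge est", tip[:2]+yh*250)
# histograms in lane frame w.r.t. line point
w=(c.min(1)>150)&(P[:,2]<45); Q=(P[:,:2]-l[2:])
X=Q@xh; Y=Q@yh
far=w&(X>35)&(X<125)
print(np.histogram(Y[far],np.arange(-20,240,6)))
print(np.histogram(X[w],np.arange(-140,140,6)))
cv2.imwrite("pics/crop.png",cv2.resize(im[222:342,280:425],None,fx=5,fy=5,interpolation=cv2.INTER_CUBIC))
```

```text
450 [0.32071468 0.94717586] [ 482.97095 -339.1198 ] -402.4078137029541 -276.59218256215206 90.3473533679936
yaw -0.32648394
tip [ 464.4716451  -401.39675976   90.44852809] hinge est [ 544.65031789 -164.60279919]
(array([ 11,  24,  28,  21,  29,  26,  32,  15,  66,  78, 100,  90,  89,
        85,  91,  91,  92,  91,  88,  92,  88,  89,  91,  95,  70,  22,
        35,  34,  37,  22,   9,  13,   8,  17,  20,  18,  30,  36,  27,
        24,  15,  15,  11]), array([-20, -14,  -8,  -2,   4,  10,  16,  22,  28,  34,  40,  46,  52,
        58,  64,  70,  76,  82,  88,  94, 100, 106, 112, 118, 124, 130,
       136, 142, 148, 154, 160, 166, 172, 178, 184, 190, 196, 202, 208,
       214, 220, 226, 232, 238]))
(array([ 70,  75,  87,  54, 122, 127, 107, 103, 105, 152, 133, 119, 137,
       139, 135, 140, 145, 105,  38,  60, 228, 235, 189,   2,   6, 120,
       238, 252, 217, 194, 193, 195, 200, 208, 177, 180, 200, 215, 179,
       192,  97, 177,  89,  28,  22,  46]), array([-140, -134, -128, -122, -116, -110, -104,  -98,  -92,  -86,  -80,
        -74,  -68,  -62,  -56,  -50,  -44,  -38,  -32,  -26,  -20,  -14,
         -8,   -2,    4,   10,   16,   22,   28,   34,   40,   46,   52,
         58,   64,   70,   76,   82,   88,   94,  100,  106,  112,  118,
        124,  130,  136]))
```

View pics/crop.png

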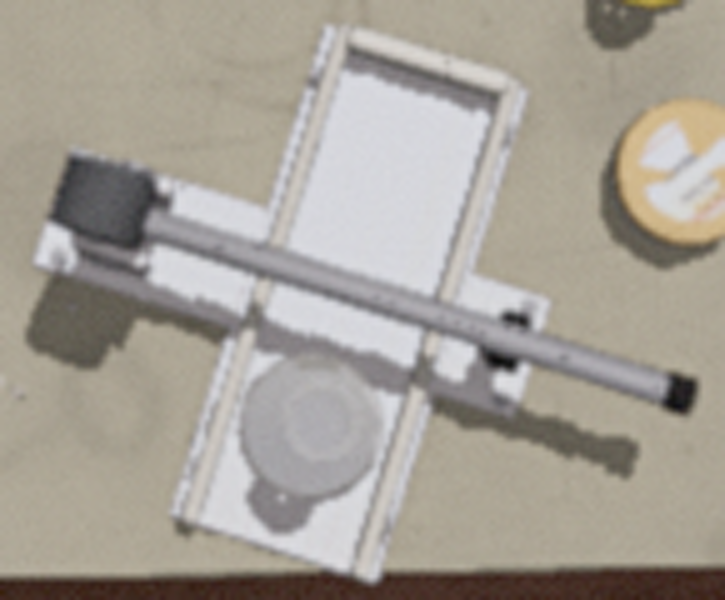

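The crop shows the lane's floor corners at crop pixels (177,513), (375,580), (525,88) and (330,27). The boom cap is at (680,392) and the flask's base circle is centred near (310,430).

Run:
```python
from h import *
c=[ray_z("top",280+a/5,222+b/5,z) for a,b,z in ((177,513,6),(375,580,6),(525,88,12),(330,27,12))]
for q in c: print(q.round(1))
c=np.array(c)[:,:2]
print("len",np.linalg.norm(c[0]-c[3]),np.linalg.norm(c[1]-c[2]),"wid",np.linalg.norm(c[0]-c[1]),np.linalg.norm(c[2]-c[3]))
f=(c[2]+c[3]-c[0]-c[1])/2; yaw=np.arctan2(f[1],f[0]); print("yaw",yaw,"centre",c.mean(0))
tip=ray_z("top",280+692/5,222+395/5,88); print("tip",tip)
yaw=-.322
R=np.array([[np.cos(yaw),-np.sin(yaw)],[np.sin(yaw),np.cos(yaw)]]); L=lambda p:(R.T@(np.asarray(p)[:2]-c.mean(0))).round(1)
print("tip in lane (0,-145)",L(tip))
for a,b,z in ((350,30,31),(515,85,31),(322,425,6),(312,420,106),(110,205,150),(508,340,78),(345,70,31)): 
    q=ray_z("top",280+a/5,222+b/5,z); print((a,b),q.round(1),L(q))
print(L((483,-339.1)),L((453,-244)))
```

```text
[ 414.9 -186.7    6. ]
[ 384.6 -273.3    6. ]
[ 600.3 -344.2   12. ]
[ 628.9 -257.9   12. ]
len 225.5494763817662 227.12306618645385 wid 91.69893649425107 90.87719817176605
yaw -0.31929953717118653 centre [ 507.19252315 -265.52567557]
tip [ 462.85360959 -400.93873216   88.        ]
tip in lane (0,-145) [   0.8 -142.5]
(350, 30) [ 624.9 -265.7   31. ] [111.7  37. ]
(515, 85) [ 599.6 -337.6   31. ] [110.4 -39.1]
(322, 425) [ 452.5 -251.3    6. ] [-56.4  -3.8]
(312, 420) [ 454.8 -242.8  106. ] [-56.9   5. ]
(110, 205) [ 540.4 -162.8  150. ] [ -1.1 108. ]
(508, 340) [ 486.9 -326.5   78. ] [  0.  -64.3]
(345, 70) [ 607.2 -263.2   31. ] [94.2 33.9]
[  0.3 -77.4] [-58.2   3.3]
```

Emit:
{"fn": "play_rows", "kwargs": {
  "targets": [
    [1, 2, -1.4, 0, -5],
    [1, 6, -4.1, 0, -12],
    [1, 10, -6.8, 0, -19],
    [1, 15, -10.2, 0, -26],
    [1, 20, -13.6, 0, -33],
    [1, 25, -17, 0, -40],
    [1, 30, -20.4, 0, -47],
    [1, 35, -23.8, 0, -53.9],
    [1, 40, -27.2, 0, -53.9],
    [1, 43.4, -29.5, 0, -53.9]
  ]
}}

```text
clock: 1.7
eef_pos: [488.9, -247.7, 256.6]
tool_rot: [3.141, 0.0, 1.248]
force: [0.3, -0.8, -0.4]
width: 0.1
gripper_force: 0.0
```

Run:
```python
from h import *
s=ctrl.read_state(); print(ctrl.finger_overhang,s["clock"],s["eef_pos"],s["tool_rot"],s["width"],s["force"])
```

```text
25.0 1.7 [ 488.91257948 -247.70229598  256.6327057 ] [3.14084362e+00 1.25028097e-04 1.24808593e+00] 0.10770826634963297 [ 0.34812481 -0.81736219 -0.36942316]
```

Emit:
{"fn": "play_rows", "kwargs": {
  "targets": [
    [1, 0, 0, 0, 0],
    [1, 0, 0, 0, 0],
    [1, 0, 0, 0, 0]
  ]
}}

```text
clock: 2.0
eef_pos: [487.1, -250.4, 256.3]
tool_rot: [-3.141, 0.001, 1.247]
force: [0.3, -1.0, 0.2]
width: 0.3
gripper_force: 0.0
```

Emit:
{"fn": "play_rows", "kwargs": {
  "targets": [
    [1, 2, 0.7, 0, 0],
    [1, 5.2, 1.8, 1, 0],
    [1, 5.2, 1.8, 3, 0],
    [1, 5.2, 1.8, 6, 0],
    [1, 5.2, 1.8, 9, 0],
    [1, 5.2, 1.8, 11, 0],
    [1, 5.2, 1.8, 11.6, 0],
    [1, 5.2, 1.8, 11.6, 0]
  ]
}}

```text
clock: 2.8
eef_pos: [520.4, -206.8, 139.8]
tool_rot: [-3.14, 0.001, 1.246]
force: [0.2, -0.6, 0.1]
width: 0.0
gripper_force: 0.0
```

Run:
```python
from h import *
im,d=ctrl.get_image("side"); cv2.imwrite("pics/s1.png",cv2.resize(im[120:320,260:460,::-1],None,fx=3,fy=3))
```

```text
(no output)
```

View pics/s1.png

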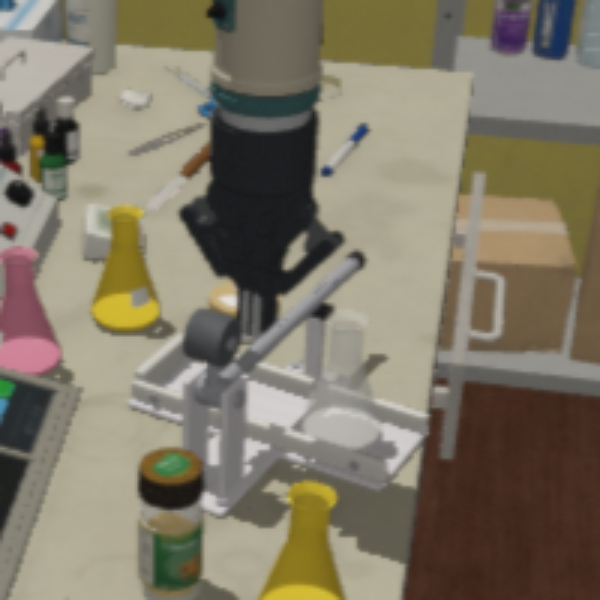

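The fingers (crop 250,320) stand beside the counterweight at (212,335), above the tube. Next I push the weight toward +y.

Emit:
{"fn": "play_rows", "kwargs": {
  "targets": [
    [1, 0.7, 0, 0, 0],
    [1, 1.2, 0, 0, 0],
    [1, 1.6, 0, 0, 0],
    [1, 2.0, 0, 0, 0],
    [1, 2.4, 0, 0, 0],
    [1, 2.8, 0, 0, 0],
    [1, 3.2, 0, 0, 0],
    [1, 3.6, 0, 0, 0],
    [1, 3.6, 0, 0, 0]
  ]
}}

```text
clock: 3.75
eef_pos: [533.4, -170.1, 140.3]
tool_rot: [3.141, -0.001, 1.25]
force: [0.5, -1.5, 0.2]
width: -0.2
gripper_force: 0.5
```

Run:
```python
from h import *
im,d=ctrl.get_image("side"); cv2.imwrite("pics/s2.png",cv2.resize(im[120:320,260:460,::-1],None,fx=3,fy=3))
```

```text
(no output)
```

View pics/s2.png

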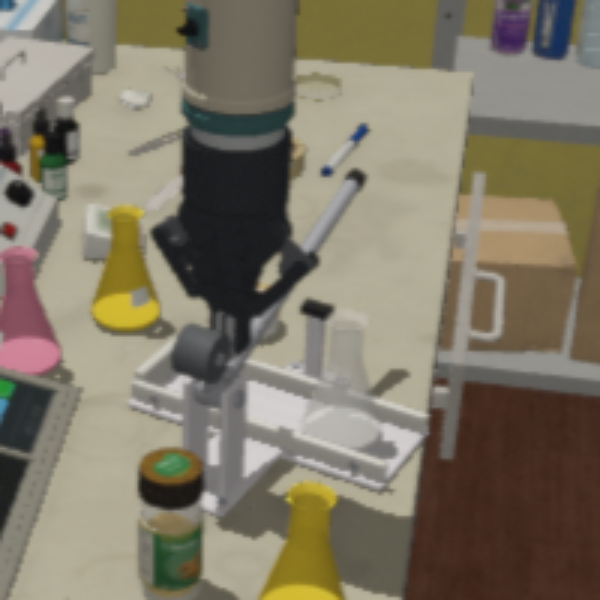

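The arm is up by about 0.5 rad. I push on past balance and then back away quickly toward −x.

Emit:
{"fn": "play_rows", "kwargs": {
  "targets": [
    [1, 0.5, 0, 0, 0],
    [1, 1.0, 0, 0, 0],
    [1, 1.5, 0, 0, 0],
    [1, 1.8, 0, 0, 0],
    [1, 1.7, -3, 0, 0],
    [1, 1.5, -8, 0, 0],
    [1, 1.0, -12.5, -1, 0],
    [1, 0, -12.5, -3, 0],
    [1, 0, -12.5, -5, 0],
    [1, 0, -12.5, -6, 0]
  ]
}}

```text
clock: 4.8
eef_pos: [415.4, -130.5, 201.9]
tool_rot: [3.139, -0.002, 1.25]
force: [0.6, -1.2, -0.5]
width: 0.0
gripper_force: 0.0
```

Emit:
{"fn": "play_rows", "kwargs": {
  "targets": [
    [0.5, 0, 0, 0, 0],
    [0.5, 0, 0, 0, 0],
    [0.5, 0, 0, 0, 0],
    [0.5, 0, 0, 0, 0],
    [0.5, 0, 0, 0, 0],
    [0.5, 0, 0, 0, 0],
    [0.5, 0, 0, 0, 0],
    [0.5, 0, 0, 0, 0],
    [0.5, 0, 0, 0, 0],
    [0.5, 0, 0, 0, 0]
  ]
}}

```text
clock: 5.8
eef_pos: [414.3, -131.8, 200.4]
tool_rot: [3.142, -0.0, 1.248]
force: [-0.4, 1.3, -0.3]
width: 42.6
gripper_force: 0.0
```

Run:
```python
from h import *
im,d=ctrl.get_image("side"); cv2.imwrite("pics/s3.png",cv2.resize(im[120:320,260:460,::-1],None,fx=3,fy=3))
s=ctrl.read_state(); print(s["eef_pos"],s["width"],s["force"])
```

```text
[ 414.29069656 -131.82794082  200.35268662] 42.97408062051684 [0.10181963 0.47088301 0.40524737]
```

View pics/s3.png

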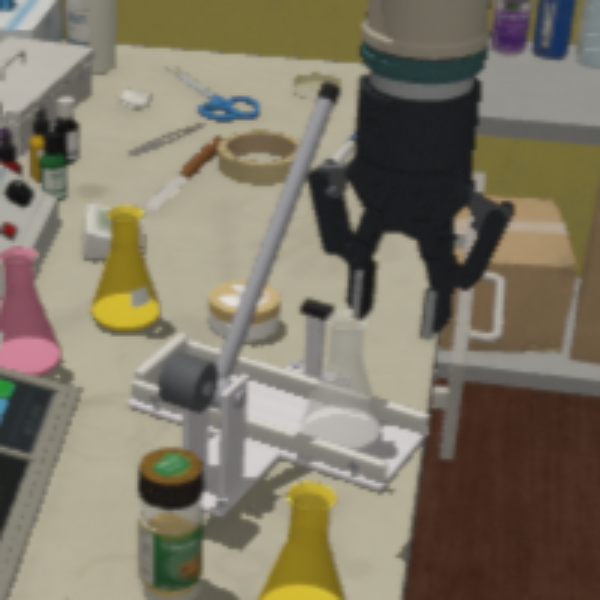

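The arm is clear and the barrier is swinging up (tip at crop (330,92)). The knuckles stand wider than the finger backs, so I'll push the flask along tool x, with the body kept above its rim. While I turn the tool and go behind the flask, the barrier gets time to settle.

Emit:
{"fn": "play_rows", "kwargs": {
  "targets": [
    [0.72, -1, 0.2, 0, 8],
    [0.72, -2.5, 0.5, 0, 16],
    [0.72, -4, 0.8, 0, 24],
    [0.72, -5.5, 1.1, 0, 32],
    [0.72, -7, 1.4, 0, 40],
    [0.72, -8.5, 1.7, 0, 48],
    [0.72, -9.7, 1.9, 0, 56],
    [0.72, -9.7, 1.9, 0, 64],
    [0.72, -9.7, 1.9, 0, 72],
    [0.72, -9.7, 1.9, 0, 80]
  ]
}}

```text
clock: 6.85
eef_pos: [401.5, -229.9, 200.3]
tool_rot: [-3.142, -0.0, -0.154]
force: [-0.2, -0.6, 0.4]
width: 24.3
gripper_force: 0.0
```

Emit:
{"fn": "play_rows", "kwargs": {
  "targets": [
    [0.72, 0, 0, 0, 5],
    [0.72, 0, 0, 0, 10],
    [0.72, 0, 0, 0, 10],
    [0.72, 0, 0, 0, 10]
  ]
}}

```text
clock: 7.25
eef_pos: [401.6, -229.7, 200.3]
tool_rot: [3.142, -0.0, -0.32]
force: [-0.4, 0.7, -0.9]
width: 23.7
gripper_force: 0.0
```

Run:
```python
from h import *
im,d=ctrl.get_image("side"); cv2.imwrite("pics/s4.png",cv2.resize(im[120:320,260:460,::-1],None,fx=3,fy=3))
s=ctrl.read_state(); p=s["eef_pos"]; print(p,s["tool_rot"],s["width"],s["clock"])
R=np.array([[.9486,-.3165],[.3165,.9486]]); print("lane",R@(p[:2]-[507.2,-265.5]))
```

```text
[ 401.63752334 -229.73356609  200.33823075] [-3.14152203e+00 -9.10675616e-05 -3.20279497e-01] 24.002972535297506 7.3
lane [-111.45664169    0.51751535]
```

View pics/s4.png

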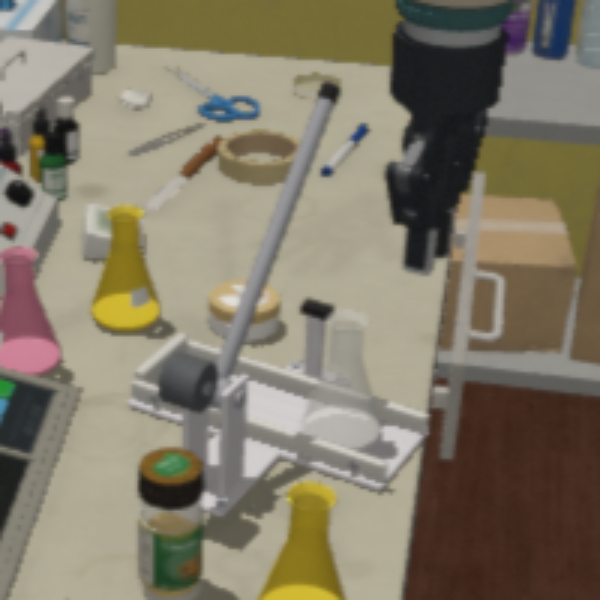

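The barrier has not moved since the last picture (tip at full-image (370,151)). I check its angle against the geometry.

Run:
```python
from h import *
for th in (1.2,1.4,1.5,1.6):
    y=105-246*np.cos(th); z=85+246*np.sin(th)
    print(th,np.round(w2px("side",[507.2+.3165*y,-265.5+.9486*y,z]),1))
```

```text
1.2 [355.1 138.7]
1.4 [344.7 139.5]
1.5 [339.  141.7]
1.6 [333.  145.3]
```

Run:
```python
from h import *
for th in (.7,.8,.9,1.,1.1):
    y=105-246*np.cos(th); z=85+246*np.sin(th)
    print(th,np.round(w2px("side",[507.2+.3165*y,-265.5+.9486*y,z]),1))
im,d=ctrl.get_image("top")
v,u=np.mgrid[180:342,280:430]; D=d[180:342,280:430]; P=px2w("top",u,v,D).reshape(-1,3)
R=np.array([[.9486,-.3165],[.3165,.9486]]); L=(P[:,:2]-[507.2,-265.5])@R.T
s=(abs(L[:,0])<12)&(P[:,2]>110)&(L[:,1]<95)
for a in range(110,340,30):
    q=s&(abs(P[:,2]-a)<15); print(a,q.sum(),np.median(L[q],0).round(1) if q.any() else "")
```

```text
0.7 [373.1 155.3]
0.8 [370.5 150.2]
0.9 [367.3 145.9]
1.0 [363.7 142.5]
1.1 [359.6 140.1]
110 44 [ 0.7 83.9]
140 101 [ 0.5 62.4]
170 106 [ 0.7 33.9]
200 116 [0.2 5.4]
230 128 [  0.4 -23.2]
260 154 [  0.6 -53. ]
290 1 [  1. -57.]
320 0
```

The barrier has come to rest at about 0.81 rad, right on the balance point. I'll push it the rest of the way from its free end: raise, shut the fingers, turn back, and place them outside the tip.

Emit:
{"fn": "play_rows", "kwargs": {
  "targets": [
    [1, 0, 2, -3, -8],
    [1, 0, 5, -6, -16],
    [1, 0, 8, -8, -24],
    [1, 1, 11.2, -8, -32],
    [1, 3, 11.2, -8, -40],
    [1, 5, 11.2, -8, -48],
    [1, 7, 11.2, -8, -56],
    [1, 9, 11.2, -8, -64],
    [1, 11.1, 11.2, -8, -72],
    [1, 11.1, 11.2, -8, -80]
  ]
}}

```text
clock: 8.35
eef_pos: [473.9, -371.6, 280.0]
tool_rot: [3.139, -0.001, 1.082]
force: [-0.2, 0.1, 0.7]
width: -0.2
gripper_force: 0.0
```

Emit:
{"fn": "play_rows", "kwargs": {
  "targets": [
    [1, 0, 0, 0, -5],
    [1, 0, 0, 0, -10],
    [1, 0, 0, 0, -10],
    [1, 0, 0, 0, -10]
  ]
}}

```text
clock: 8.75
eef_pos: [471.1, -371.4, 280.2]
tool_rot: [-3.141, -0.0, 1.247]
force: [-0.2, 0.1, -0.7]
width: 0.1
gripper_force: 0.0
```

```bash
cat >> h.py <<'E'
def lane():
    s=ctrl.read_state(); p=s["eef_pos"]
    R=np.array([[.9486,-.3165],[.3165,.9486]]); print("lane",(R@(p[:2]-[507.2,-265.5])).round(1),p[2].round(1),s["tool_rot"].round(3),s["width"],s["clock"],s["force"].round(1))
E
python3 -c "
from h import *
lane()"
```

```text
lane [  -0.7 -111.8] 280.2 [-3.141 -0.     1.247] 0.06304440906515085 8.75 [-0.2  0.1 -0.7]
```

Emit:
{"fn": "play_rows", "kwargs": {
  "targets": [
    [1, 1, 0, 0, 0],
    [1, 2, 0, 0, 0],
    [1, 2.8, 0, 0, 0],
    [1, 3.6, 0, -0.6, 0],
    [1, 4.4, 0, -1.1, 0],
    [1, 5.2, 0, -1.6, 0],
    [1, 6, 0, -2.1, 0],
    [1, 6.8, 0, -2.6, 0],
    [1, 7.6, 0, -3, 0],
    [1, 8.4, 0, -3.4, 0]
  ]
}}

```text
clock: 9.75
eef_pos: [498.2, -290.8, 314.7]
tool_rot: [3.142, -0.0, 1.249]
force: [-0.2, -1.5, 0.8]
width: 0.2
gripper_force: 0.0
```

Emit:
{"fn": "play_rows", "kwargs": {
  "targets": [
    [1, 0.8, 0, -0.4, 0],
    [1, 1.6, 0, -0.8, 0],
    [1, 2.4, 0, -1.1, 0],
    [1, 2.4, 0, -1.1, 0],
    [1, 1, 0, -1.1, 0],
    [1, -1, 0, -1.1, 0],
    [1, -3, 0, -1.1, 0],
    [1, -3, 0, -1.1, 0]
  ]
}}

```text
clock: 10.55
eef_pos: [485.8, -325.2, 324.8]
tool_rot: [-3.141, 0.003, 1.241]
force: [0.0, -0.5, -0.4]
width: 0.1
gripper_force: 0.0
```

```bash
cat >> h.py <<'E'
def boom():
    im,d=ctrl.get_image("top")
    v,u=np.mgrid[180:342,260:430]; D=d[180:342,260:430]; P=px2w("top",u,v,D).reshape(-1,3)
    R=np.array([[.9486,-.3165],[.3165,.9486]]); L=(P[:,:2]-[507.2,-265.5])@R.T
    s=(abs(L[:,0])<12)&(P[:,2]>110)&(L[:,1]>-90)
    for a in range(110,360,30):
        q=s&(abs(P[:,2]-a)<15); print(a,q.sum(),np.median(L[q],0).round(1) if q.any() else "")
E
python3 -c "
from h import *
lane(); boom()
im,d=ctrl.get_image('side'); cv2.imwrite('pics/s5.png',cv2.resize(im[100:320,240:460,::-1],None,fx=2.5,fy=2.5))"
```

```text
lane [ -1.4 -63.4] 324.8 [-3.141e+00  3.000e-03  1.241e+00] 0.05110486979360884 10.55 [ 0.  -0.5 -0.4]
110 5 [ -2.9 102. ]
140 9 [ -3.2 103.3]
170 11 [ -2.5 103.2]
200 12 [ -2.9 104.9]
230 13 [ -2.6 105. ]
260 13 [ -2.2 106.1]
290 14 [ -3.8 108.4]
320 52 [  1. 112.]
350 32 [  0.9 114.7]
```

View pics/s5.png

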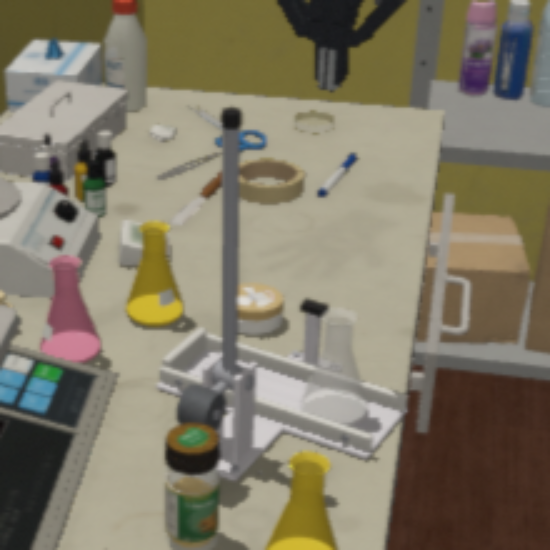

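The barrier now stands upright (tip at (232,118), counterweight down at the side). Next I go behind the flask.

Emit:
{"fn": "play_rows", "kwargs": {
  "targets": [
    [0.72, 0, -3, 0, 8],
    [0.72, 0, -6, 0, 16],
    [0.72, 1, -9, 1, 24],
    [0.72, 2.5, -11, 3, 32],
    [0.72, 4, -11, 5, 40],
    [0.72, 5.5, -11, 7, 48],
    [0.72, 6.3, -11, 9, 56],
    [0.72, 6.3, -11, 11, 64],
    [0.72, 6.3, -11, 12.5, 72],
    [0.72, 6.3, -11, 12.5, 80]
  ]
}}

```text
clock: 11.65
eef_pos: [403.4, -223.7, 198.6]
tool_rot: [-3.14, 0.003, -0.152]
force: [-0.2, -0.1, 0.1]
width: 23.8
gripper_force: 0.0
```

Emit:
{"fn": "play_rows", "kwargs": {
  "targets": [
    [0.72, 0, 0, 0, 5],
    [0.72, 0, 0, 0, 10],
    [0.72, 0, 0, 0, 10],
    [0.72, 0, 0, 0, 10]
  ]
}}

```text
clock: 12.05
eef_pos: [404.4, -224.8, 200.4]
tool_rot: [-3.141, -0.0, -0.319]
force: [-0.1, -0.7, -0.7]
width: 23.8
gripper_force: 0.0
```

```bash
python3 -c "
from h import *
lane()"
```

```text
lane [-110.4    6.1] 200.4 [-3.141 -0.    -0.319] 23.768799062968494 12.05 [-0.1 -0.7 -0.7]
```

Emit:
{"fn": "play_rows", "kwargs": {
  "targets": [
    [0.85, -0.5, 0.5, 2, 0],
    [0.85, -0.5, 0.5, 5, 0],
    [0.85, -0.5, 0.5, 8, 0],
    [0.85, -0.5, 0.5, 11, 0],
    [0.85, -0.5, 0.5, 12.8, 0],
    [0.85, -0.5, 0.5, 13.3, 0],
    [0.85, -0.5, 0.5, 13.3, 0]
  ]
}}

```text
clock: 12.75
eef_pos: [397.7, -228.3, 67.0]
tool_rot: [-3.141, 0.001, -0.321]
force: [-0.1, 0.3, -0.0]
width: 13.1
gripper_force: 0.0
```

Emit:
{"fn": "play_rows", "kwargs": {
  "targets": [
    [0.85, 0.5, 0, 0, 0],
    [0.85, 1, 0, 0, 0],
    [0.85, 1.4, 0, 0, 0],
    [0.85, 1.8, 0, 0, 0],
    [0.85, 2.2, 0, 0, 0],
    [0.85, 2.6, 0, 0, 0],
    [0.85, 3, 0, 0, 0],
    [0.85, 3.4, 0, 0, 0],
    [0.85, 3.8, 0, 0, 0],
    [0.85, 4.2, 0, 0, 0]
  ]
}}

```text
clock: 13.75
eef_pos: [437.8, -241.9, 67.3]
tool_rot: [-3.142, 0.0, -0.322]
force: [-1.4, 0.4, 1.0]
width: 12.9
gripper_force: 0.9
```

```bash
python3 -c "
from h import *
lane()
im,d=ctrl.get_image('side'); cv2.imwrite('pics/s6.png',cv2.resize(im[160:300,300:460,::-1],None,fx=4,fy=4))"
```

```text
lane [-73.3   0.4] 67.3 [-3.142  0.    -0.322] 12.857391824721491 13.75 [-1.4  0.4  1. ]
```

View pics/s6.png

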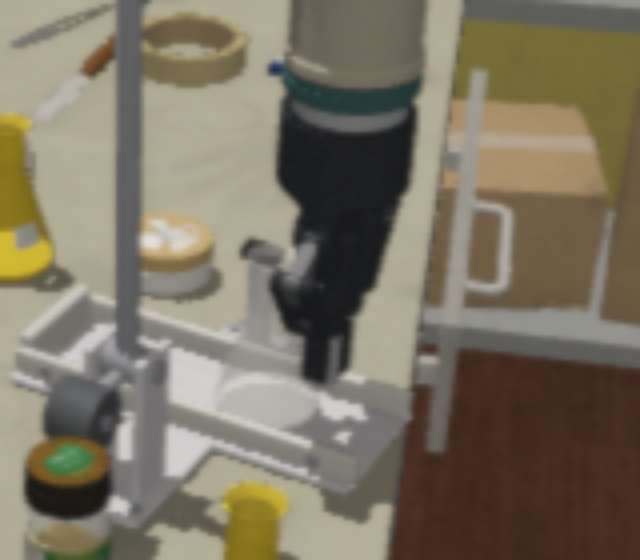

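The flask stands upright and moves with the fingers (base ellipse at crop (267,400)). I carry on.

Emit:
{"fn": "play_rows", "kwargs": {
  "targets": [
    [0.85, 0.5, 0, 0, 0],
    [0.85, 1, 0, 0, 0],
    [0.85, 1.5, 0, 0, 0],
    [0.85, 2, 0, 0, 0],
    [0.85, 2.5, 0, 0, 0],
    [0.85, 3, 0, 0, 0],
    [0.85, 3.5, 0, 0, 0],
    [0.85, 4, 0, 0, 0],
    [0.85, 4.5, 0, 0, 0],
    [0.85, 5, 0, 0, 0]
  ]
}}

```text
clock: 14.8
eef_pos: [485.4, -257.8, 67.3]
tool_rot: [-3.142, 0.0, -0.322]
force: [-0.1, 0.3, 0.2]
width: 12.7
gripper_force: 0.5
```

Emit:
{"fn": "play_rows", "kwargs": {
  "targets": [
    [0.85, 0.5, 0, 0, 0],
    [0.85, 1, 0, 0, 0],
    [0.85, 1.5, 0, 0, 0],
    [0.85, 2, 0, 0, 0],
    [0.85, 2.5, 0, 0, 0],
    [0.85, 3, 0, 0, 0],
    [0.85, 3.4, 0, 0, 0],
    [0.85, 3.8, 0, 0, 0],
    [0.85, 4.2, 0, 0, 0],
    [0.85, 4.5, 0, 0, 0]
  ]
}}

```text
clock: 15.8
eef_pos: [528.1, -272.1, 67.3]
tool_rot: [3.142, -0.0, -0.322]
force: [-1.4, 0.3, 0.8]
width: 12.7
gripper_force: 0.5
```

```bash
python3 -c "
from h import *
lane()
im,d=ctrl.get_image('side'); cv2.imwrite('pics/s7.png',cv2.resize(im[160:300,280:440,::-1],None,fx=4,fy=4))"
```

```text
lane [21.9  0.4] 67.3 [ 3.142 -0.    -0.322] 12.683100852160129 15.8 [-1.4  0.3  0.8]
```

View pics/s7.png

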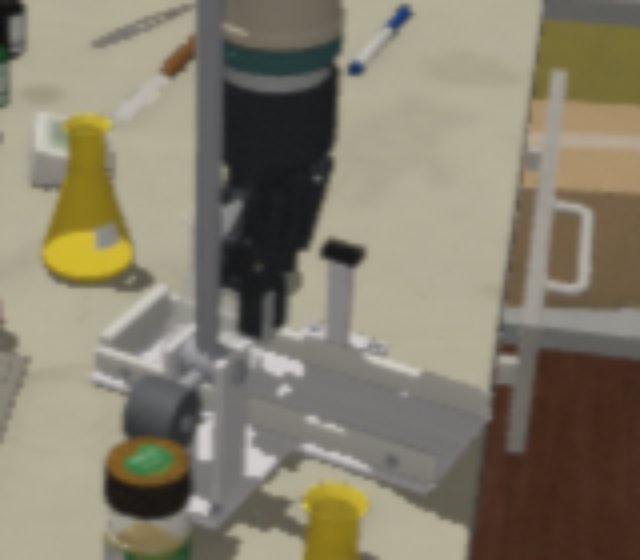

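The flask is hidden behind the post in this view, and by reckoning stands at lane x ≈ 58. I finish in small steps and watch the force.

Emit:
{"fn": "play_rows", "kwargs": {
  "targets": [
    [0.85, 0.3, 0, 0, 0],
    [0.85, 0.6, 0, 0, 0],
    [0.85, 0.8, 0, 0, 0],
    [0.85, 1, 0, 0, 0],
    [0.85, 1.1, 0, 0, 0],
    [0.85, 1.1, 0, 0, 0]
  ]
}}

```text
clock: 16.45
eef_pos: [538.4, -275.5, 67.3]
tool_rot: [3.142, -0.0, -0.322]
force: [-0.8, 0.2, 0.1]
width: 13.0
gripper_force: 0.3
```

```bash
python3 -c "
from h import *
lane()
im,d=ctrl.get_image('side')
for r in ctrl.trace('side','flask')[:4]: print(r['confidence'],r['bbox'])
for x in (66,73): print(x,np.round(w2px('side',[507.2+.9486*x,-265.5-.3165*x,6])),np.round(w2px('side',[507.2+.9486*x,-265.5-.3165*x,112])))
"
```

```text
lane [32.7  0.4] 67.3 [ 3.142 -0.    -0.322] 12.979249687785735 16.45 [-0.8  0.2  0.1]
0.89 [345.1, 281.9, 378.9, 333.5]
0.87 [292.8, 188.7, 313.8, 230.3]
0.73 [254.8, 201.5, 280.4, 243.1]
0.69 [317.3, 207.7, 329.5, 248.3]
66 [329. 250.] [330. 213.]
73 [326. 249.] [327. 212.]
```

Emit:
{"fn": "play_rows", "kwargs": {
  "targets": [
    [0.85, 0.1, 0, 0, 0],
    [0.85, 0.2, 0, 0, 0],
    [0.85, 0.2, 0, 0, 0]
  ]
}}

```text
clock: 16.85
eef_pos: [540.2, -276.1, 67.3]
tool_rot: [3.142, -0.0, -0.322]
force: [-0.8, 0.3, 0.7]
width: 12.8
gripper_force: 0.4
```

Emit:
{"fn": "play_rows", "kwargs": {
  "targets": [
    [0.85, 0.1, 0, 0, 0],
    [0.85, 0.2, 0, 0, 0],
    [0.85, 0.2, 0, 0, 0]
  ]
}}

```text
clock: 17.15
eef_pos: [542.1, -276.8, 67.4]
tool_rot: [3.142, -0.0, -0.322]
force: [-0.1, 0.4, -1.3]
width: 12.9
gripper_force: 0.4
```

Emit:
{"fn": "play_rows", "kwargs": {
  "targets": [
    [0.85, -1, 0, 0, 0],
    [0.85, -3, 0, 0, 0],
    [0.85, -7, 0, 0, 0],
    [0.85, -12, 0, 0, 0],
    [0.85, -15, 0, 0, 0],
    [0.85, -15, 0, 0, 0],
    [0.85, -15, 0, 0, 0]
  ]
}}

```text
clock: 17.85
eef_pos: [399.6, -229.4, 67.7]
tool_rot: [3.141, -0.001, -0.323]
force: [-0.4, 0.2, 0.0]
width: 12.9
gripper_force: 0.0
```

```bash
python3 -c "
from h import *
lane(); boom()
im,d=ctrl.get_image('top')
R=np.array([[.9486,-.3165],[.3165,.9486]])
for r in ctrl.trace('top','flask')[:5]:
    b=r['bbox']; m=r['pixels']&(d>0); P=px2w('top',*np.nonzero(m)[::-1],d[m]); L=(P[:,:2]-[507.2,-265.5])@R.T
    t=P[:,2]>95; print(r['confidence'],np.round(b),'rim',np.median(L[t],0) if t.any() else '', 'all',L.min(0),L.max(0))
cv2.imwrite('pics/t8.png',cv2.resize(im[215:345,285:430,::-1],None,fx=4.5,fy=4.5,interpolation=cv2.INTER_CUBIC))"
```

```text
lane [-113.5    0.2] 67.7 [ 3.141e+00 -1.000e-03 -3.230e-01] 12.872696318563035 17.85 [-0.4  0.2  0. ]
110 2 [ -0.9 101.5]
140 11 [ -4.3 103.3]
170 10 [ -1.9 103.2]
200 12 [ -3.  104.9]
230 14 [ -3.  105.8]
260 12 [ -3.  106.7]
290 15 [ -3.7 108. ]
320 53 [  0.7 113.8]
350 29 [  1.6 112.1]
0.87 [345. 233. 373. 265.] rim [76.87034603 -0.83470254] all [ 39.83794648 -32.3665736 ] [102.71529252  33.26110213]
0.85 [225. 292. 257. 325.] rim [-130.49535998  214.24638659] all [-160.41663369  182.63117629] [-97.09058371 244.47552126]
0.69 [352. 163. 380. 195.] rim [235.29613169  36.767999  ] all [197.85350835   5.25501388] [260.08449844  67.01494813]
0.66 [396. 195. 426. 219.] rim [198.56815684 -78.65223125] all [ 165.92450019 -107.33794192] [223.12226393 -47.25067656]
```

View pics/t8.png

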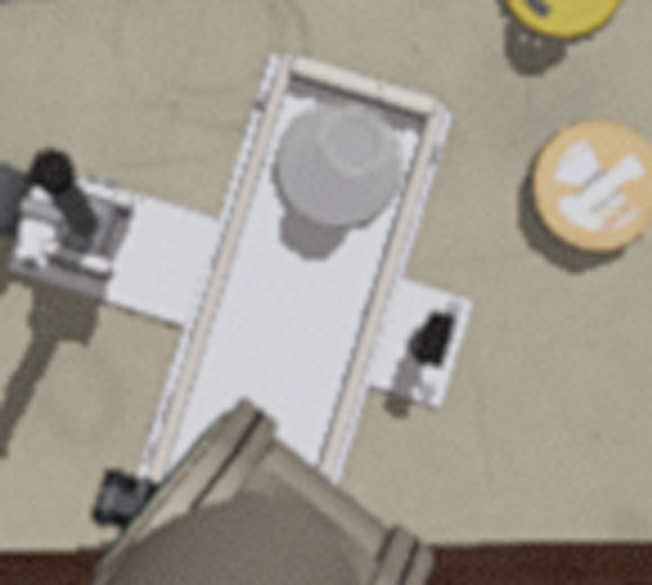

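The flask stands upright near the stop (crop (338,165)), with its centre at lane x ≈ 71. One gentle nudge will make sure it touches.

Emit:
{"fn": "play_rows", "kwargs": {
  "targets": [
    [0.85, 4, 0, 0, 0],
    [0.85, 8, 0, 0, 0],
    [0.85, 12, 0, 0, 0],
    [0.85, 14, 0, 0, 0],
    [0.85, 14.6, 0, 0, 0],
    [0.85, 14.9, 0, 0, 0],
    [0.85, 15.1, 0, 0, 0],
    [0.85, 15.2, 0, 0, 0],
    [0.85, 15.3, 0, 0, 0],
    [0.85, 15.3, 0, 0, 0]
  ]
}}

```text
clock: 19.0
eef_pos: [544.2, -277.5, 67.4]
tool_rot: [-3.141, 0.001, -0.323]
force: [-0.1, 0.0, 1.0]
width: 12.7
gripper_force: 0.5
```

Emit:
{"fn": "play_rows", "kwargs": {
  "targets": [
    [0.85, -0.5, 0, 0, 0],
    [0.85, -2, 0, 0, 0],
    [0.85, -6, 0, 0, 0],
    [0.85, -10, 0, 0, 0],
    [0.85, -14, 0, 0, 0],
    [0.85, -15, 0, -2, 0],
    [0.85, -15, 0, -5, 0],
    [0.85, -15, 0, -8, 0],
    [0.85, -15, 0, -8, 0]
  ]
}}

```text
clock: 19.9
eef_pos: [404.1, -231.3, 150.5]
tool_rot: [3.141, -0.007, -0.323]
force: [0.9, -0.3, -0.2]
width: 12.8
gripper_force: 0.0
```

```bash
python3 -c "
from h import *
lane(); boom()
im,d=ctrl.get_image('top')
R=np.array([[.9486,-.3165],[.3165,.9486]])
for r in ctrl.trace('top','flask')[:2]:
    m=r['pixels']&(d>0); P=px2w('top',*np.nonzero(m)[::-1],d[m]); L=(P[:,:2]-[507.2,-265.5])@R.T
    t=P[:,2]>95; print(r['confidence'],np.round(r['bbox']),'rim',np.median(L[t],0), P[:,2].max(),'all',L.min(0),L.max(0))
"
```

```text
lane [-108.6   -0.2] 150.5 [ 3.141 -0.007 -0.323] 12.798372051024115 19.9 [ 0.9 -0.3 -0.2]
110 3 [ -3.  101.9]
140 11 [ -2.9 103.5]
170 11 [ -1.5 103.2]
200 12 [ -3.  104.9]
230 11 [ -2.5 105.1]
260 13 [ -3.7 107.6]
290 16 [ -3.3 107.7]
320 58 [ -0.2 112.5]
350 26 [  2.5 114.6]
0.86 [352. 164. 381. 196.] rim [234.77536499  36.63812467] 110.16488878729729 all [197.07462598   1.65417774] [270.30651375  67.82795167]
0.67 [226. 292. 256. 324.] rim [-130.43628139  215.04011975] 109.60060355593646 all [-158.70381543  181.9264821 ] [-96.6176597  244.29075381]
```

```bash
python3 -c "
from h import *
im,d=ctrl.get_image('top')
R=np.array([[.9486,-.3165],[.3165,.9486]])
for r in ctrl.trace('top','flask'):
    m=r['pixels']&(d>0); P=px2w('top',*np.nonzero(m)[::-1],d[m]); L=(P[:,:2]-[507.2,-265.5])@R.T
    print(round(r['confidence'],2),np.round(r['bbox']),'all',L.min(0).round(),L.max(0).round())
v,u=np.mgrid[220:290,320:400]; P=px2w('top',u,v,d[220:290,320:400]).reshape(-1,3); L=(P[:,:2]-[507.2,-265.5])@R.T
s=(P[:,2]>40)&(abs(L[:,1])<30)&(L[:,0]>20)&(L[:,0]<120); t=s&(P[:,2]>95)
print(s.sum(),L[s].min(0),L[s].max(0),t.sum(),L[t].mean(0),P[s,2].max())
"
```

```text
0.7 [348. 237. 375. 266.] all [ 42. -31.] [101.  31.]
0.69 [352. 164. 377. 195.] all [197.   5.] [259.  68.]
0.63 [226. 293. 256. 325.] all [-162.  182.] [-97. 248.]
0.6 [397. 195. 426. 221.] all [ 166. -108.] [227. -47.]
336 [ 48.71528812 -24.51498524] [99.20880324 24.76229486] 107 [7.68275400e+01 1.42395224e-02] 115.9075141487283
```

The flask is upright with its centre at lane x ≈ 72–74 and y ≈ 0. The barrier is raised and the robot is clear.

```bash
python3 -c "
from h import *
print(ctrl.finish_job())"
```

```text
the job is handed in; nothing more can be done
None
```

I raised the barrier so that it stays up by itself, pushed the flask upright against the end stop, and handed the job in at about 20 s; the hand-in gave no verdict back.

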